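# Hang the dial thermometer on its swing-out hook, dial outward

## Task

The bench thermometer stands with its dial turned away and the hook arm of its stand is folded aside. Swing the hook arm out until it meets its stop; then hang the thermometer on the hook by the window under its grip block, dial facing outward (away from the stand's post), so that it hangs free and still. Do not knock the thermometer over, and leave the bench timer and the note pad where they are.

Things in the scene. Friction and masses are not known exactly. Their poses are not given: they have to be found in the camera images.
- stand_axis (a point): Point on the post axis of the fixed instrument stand, level with the top of the hook arm's strap (200 mm above the bench). Round weighted foot 110 mm across and 17 mm high; upright post 14 mm across, 217 mm high. Axes of the stand: z up, -x its outward (front) direction, in which the hook points when fully out.
- hook_arm (a joint): Swing of the hook arm about the post, rad: 0 = folded, along the stand's +y (its side); 1.571 = at its stop, along the stand's -x (outward). Grows counterclockwise seen from above. Plain friction (about 0.1 N m) holds it wherever it is left; a push of 1 to 3 N near its end moves it.
- hook_seat (a point): Middle of the hanging place on the top face of the hook arm's flat steel strap, 50 mm from the post axis, 200 mm above the bench. Strap 16 mm wide, 5 mm thick (z 195 to 200 mm), from a hinge barrel 22 mm across on the post. Axes move with the arm: -x points along the strap from post to tip, z up.
- hook_tip (a point): Outer end of the strap, 90 mm from the post axis, level with the strap's top face. Here a lip 5 mm thick and as wide as the strap turns up 12 mm above the strap's top face. Axes as hook_seat.
- thermometer_centre (a point): Centre of the loose dial thermometer, half-way up: 66 mm above the underside of its foot; mid-width and mid-thickness. z is its up; the white dial with black ticks and a pointer faces its -x, the plain back +x; y is its width. The middle of the grip block lies 52 mm above this point, the middle of the window 21 mm above.
- thermometer_window_top (a point): Middle of the upper edge of the window, the underside of the grip block, 38 mm above thermometer_centre along its z; when hung this rests on the strap. Axes as thermometer_centre.
- thermometer: The thermometer, steel, 132 mm high, 0.16 kg; origin under the foot's centre, axes as thermometer_centre. From below: foot 52 (x) by 58 (y) by 6 mm; round case 62 across, 16 thick; frame 48 wide (y), 12 thick (x) with a window through it along x, 32 wide, 70 to 104 mm up; solid grip block 48 (y) by 12 (x), 104 to 132 mm up, gripped from above across 48 or 12 mm.
- lab_timer: Bystander: flat bench timer with three keys, 72 x 66 x 21 mm, lying on the bench; origin under its centre.
- note_pad: Bystander: square note pad, 76 x 76 x 11 mm, lying on the bench; origin under its centre.
Mind the look-alikes: they are no part of the job. Leave any orange look-alike of the thermometer alone.

How it is judged:
By the outcome, as a careful person would: the job done as asked, in the order asked, and still so for the second after the job is handed in, with the robot touching nothing.
It also fails if it takes over 61 s, if anything falls off the work surface, if the arm or the gripper's body presses on something with over 40 N, if the wrist force passes 120 N, or if a joint passes its speed limit or range.

## Robot

A 6-joint arm with a two-finger parallel gripper is mounted at the origin on a cart in front of the work surface, level with it; the furniture and walls round the work are solid. World frame = base frame: x ahead of the robot, y to its left, z up, the work surface at z = 0. Lengths are in m, angles in rad, forces in N, time in s.
With the tool pointing down it reaches from about 0.35 to 0.725 m from the base axis. Payload 6 kg.
Tool frame: the origin (TCP) lies on the centre line of the jaws, within the pads' length; the fingertips stand 25 mm ahead of it and the grasp point (between the pads) lies 6 mm ahead of it; z points along the fingers, y is the line along which they close (so a half turn about z gives the same grasp; the last joint's range is limited). The gripper opens to 85 mm and grips with 20 to 120 N. Pads are 22 mm wide; open, the fingers measure 114 mm over their backs; the gripper's body (76 mm by 85 mm) begins 54 mm behind the grasp point. The pads swing forward as they close: fully open they stand 13 mm farther back than shut.
Start: joints at [1.437, 0.04, 0.085, 0, -1.615, -0.334], TCP at [0.271, 0.536, 0.256] pointing down, gripper open.
Joint ranges: [-2.56, 2.56], [-1.29, 2.01], [-1.08, 1.49], [-3.29, 1.98], [-2.81, -0.18], [-2.99, 2.99]. Speed limits (rad/s): [2.57, 2.57, 3.01, 3.14, 3.14, 3.14].

## Interface

Orientations are given as [roll, pitch, yaw] about the fixed x, y, z axes, in that order (R = Rz(yaw) Ry(pitch) Rx(roll)).
In Python, from station import robot gives the robot as it stands.
- The arm moves only by the tool play_rows, never from a script. Its argument "deltas" is a list of rows, each a list of 5 numbers: the shift along the tool's x, y, z in units of 30 mm (1.0 is 30 mm), then the turn about the tool's z in units of 6 degrees (1.0 is 6 degrees), then the finger opening in mm, from 0 to 85.4. A call has exactly 8 rows; each row shifts and turns the commanded pose from where the row before left it, along the tool's axes as they then stand; what a row does not reach is not made up. A row lasts 1/10 s, in which the tool goes at most 50 mm and 8.59 degrees, less where a joint would pass 70% of its speed; a pose out of reach is approached as far as the arm can. A call is refused whole if a number of a shift passes 1 or a number of a turn 1, either way. A call with a gripper value outside its range is refused whole. The fingers move at their own pace and stop on an object; "newtons" is the grip in N (left out, the last holds). Time passes only in rows, so rows that do not move let the fingers close, or fill a call up. It gives the time, the measured TCP pose, the force, the opening and the grip force at its end, in the units of the state.
- robot.sense(): the state, without advancing time (a new reading comes with each control period).
- robot.get_image(name): name is "scene" or "side" or "wrist"; returns (picture, depth): 480x640x3 uint8, red, green, blue; 480x640 float32, m along the optical axis (not along the pixel's ray), 0 where there is no reading.
- robot.camera_info(name): a dict with "fx", "fy", "cx", "cy" (pixels), "k1" (the pictures are not rectified: a ray, as slopes to the right and down, at radius r is drawn at 1 + k1 r^2 times it, then the intrinsics apply), "rvec" (rotation vector, rad) and "tvec" (3), from world to camera coordinates, as OpenCV has them; the wrist camera has in their place "mount" (4x4, takes a point from camera to tool coordinates, whose origin is the TCP and whose axes are the flange's). Camera axes: x right, y down, z forward; pixel columns grow to the right and rows downward; lengths in m; the calibration is good to about 2 mm. A picture is of the moment at which its call begins: read the wrist's pose just before it. camera_info takes no time and is no camera call.
- robot.close_job(): hands the job in; it is judged then, once.
The state is a dict: "time_s": time; "joint_pos": joint angles; "joint_velocities": joint speeds; "effort": joint torques, N m; "tool_pos": TCP position; "ee_rot": TCP orientation; "ft_force": force on the tool from outside, world axes, zero at the start; "ft_torque": the same for the moment, N m; "width": finger opening in m; "grip_force": force on a finger pad.
Only numpy, scipy, OpenCV 4.12 (cv2) and the standard library are available. Lean on these libraries where they do the work, as an engineer would, in place of code of your own. Each camera call takes 0.05 s, during which the arm holds its last target. There are 200 camera calls.

## Working session

There is one attempt and no reset: what is moved stays moved. The work goes in short steps, Python scripts to look and compute and a tool call to move; the robot and the scene stay as the last step left them, time stands still between calls to the robot, and variables do not carry over. Pictures are saved under pics/ and viewed, at most 10 in all, crops included, and the job is handed in when it is done.

Besides the shell and the picture viewer there is one more tool, called after ">>>" as a command line: name --pt "numbers of a row" for each row, then --argument value for the rest. play_rows: Moves the arm, as the interface text tells. Its arguments: {"type":"object","properties":{"deltas":{"type":"array","items":{"type":"array","items":{"type":"number"}}},"newtons":{"type":"number"}},"required":["deltas"]}

```bash
mkdir -p pics; ls
cat > h.py <<'E'
import numpy as np, cv2
from station import robot
def grab(n):
    s=robot.sense(); im,d=robot.get_image(n); return im,d,s
from scipy.spatial.transform import Rotation as R
def cam(n,s=None):
    c=robot.camera_info(n)
    if 'mount' in c:
        M=np.array(c['mount']); T=np.eye(4); T[:3,:3]=R.from_euler('xyz',s['ee_rot']).as_matrix(); T[:3,3]=s['tool_pos']; T=T@M
    else:
        Rm=cv2.Rodrigues(np.array(c['rvec'],float))[0]; T=np.eye(4); T[:3,:3]=Rm.T; T[:3,3]=-Rm.T@np.array(c['tvec'],float).ravel()
    return c,T
def rays(n,uv,s=None):
    c,T=cam(n,s); uv=np.atleast_2d(np.array(uv,float))
    q=np.stack([(uv[:,0]-c['cx'])/c['fx'],(uv[:,1]-c['cy'])/c['fy']],1); p=q.copy()
    for _ in range(10): p=q/(1+c['k1']*(p**2).sum(1,keepdims=True))
    return T[:3,3], np.c_[p,np.ones(len(p))]@T[:3,:3].T
def onz(n,uv,z,s=None):
    o,d=rays(n,uv,s); return o+d*((z-o[2])/d[:,2])[:,None]
def pts(n,uv,d,s=None):
    o,r=rays(n,uv,s); uv=np.atleast_2d(uv).astype(int); return o+r*d[uv[:,1],uv[:,0]][:,None]
E
python3 - <<'E'
from h import *
for n in ['scene','side']:
    im,d,s=grab(n); cv2.imwrite(f'pics/{n}0.png',im[...,::-1]); np.save(f'{n}0.npy',d); c,T=cam(n); print(n,T.round(3).tolist(),c['fx'],c['k1'])
print(s)
E
```

```text
pics
scene [[0.318, 0.78, -0.539, 1.063], [0.948, -0.256, 0.189, 0.172], [0.009, -0.571, -0.821, 0.969], [0.0, 0.0, 0.0, 1.0]] 579.9527164947939 -0.06392178641650056
side [[0.967, 0.158, -0.201, 0.72], [0.255, -0.579, 0.774, -0.485], [0.006, -0.8, -0.6, 0.805], [0.0, 0.0, 0.0, 1.0]] 602.6445330553821 -0.13247447183602545
{'time_s': 0.05, 'joint_pos': array([ 1.43669583e+00,  4.08067064e-02,  8.38501193e-02, -4.49636822e-04,
       -1.61548326e+00, -3.33680475e-01]), 'joint_velocities': array([ 0.00106295, -0.00153695,  0.00016279,  0.00109045, -0.00160885,
       -0.00058116]), 'effort': array([-5.02994386e-03, -3.69672132e+01,  3.48613393e+01,  6.96234897e+00,
       -4.64752302e-03, -3.25632854e-06]), 'tool_pos': array([0.27035684, 0.53533811, 0.2553061 ]), 'ee_rot': array([ 3.13989266e+00, -1.13845932e-04, -4.67761163e-01]), 'ft_force': array([-0.04722547, -0.82453404,  0.20842995]), 'ft_torque': array([-0.00402252,  0.03538364, -0.02495526]), 'grip_force': 0.0, 'width': 0.08539344513507006}
```

View pics/scene0.png

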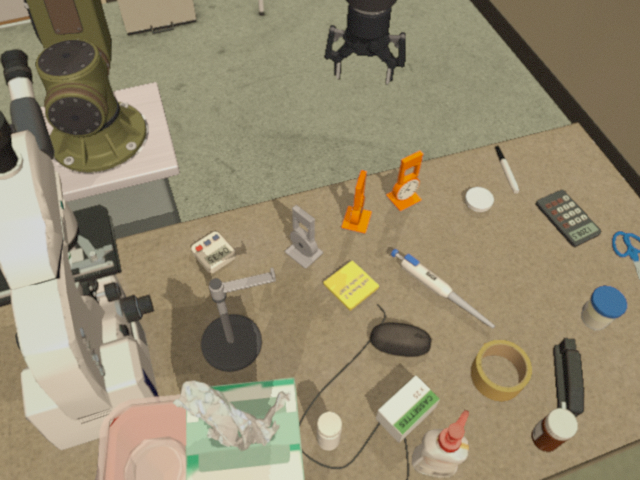

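View pics/side0.png

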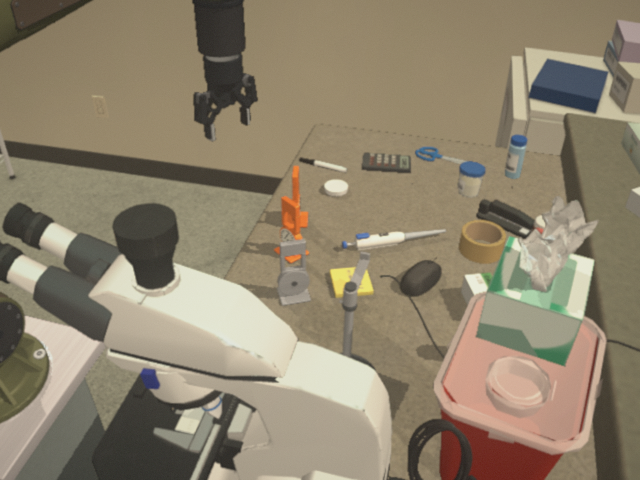

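The scene shows three candidates: steel at scene (304,238), orange at (358,205) and orange at (405,180). The steel one fits (thermometer is steel; the orange ones are look-alikes). The stand has its foot at (232,342), post top at (215,288) and hook tip at (272,277). I'll confirm this in a crop and measure.

Run:
```python
from h import *
im=cv2.imread('pics/scene0.png'); d=np.load('scene0.npy')
a=cv2.resize(im[195:375,180:330],None,fx=3.2,fy=3.2,interpolation=2)
im2=cv2.imread('pics/side0.png'); b=cv2.resize(im2[215:315,260:320],None,fx=5,fy=5.76,interpolation=2)
cv2.imwrite('pics/crop1.png',np.hstack([a,b]))
for n in ['scene','side']:
    d=np.load(n+'0.npy'); I=cv2.imread(f'pics/{n}0.png')
    v,u=np.mgrid[0:480,0:640]; uv=np.c_[u.ravel(),v.ravel()]; P=pts(n,uv,d); np.save(n+'P.npy',P)
    ok=(d.ravel()>0)
    hsv=cv2.cvtColor(I,cv2.COLOR_BGR2HSV).reshape(-1,3)
    if n=='scene': box=(uv[:,0]>200)&(uv[:,0]<335)&(uv[:,1]>200)&(uv[:,1]<375)
    else: box=(uv[:,0]>268)&(uv[:,0]<380)&(uv[:,1]>225)&(uv[:,1]<400)
    def rep(t,m):
        m=m&ok&box
        if m.sum()<5: print(n,t,m.sum());return
        Q=P[m]; p=Q[:,:2].astype(np.float32); r=cv2.minAreaRect(p)
        print(n,t,m.sum(),Q.mean(0).round(4),'rect',np.round(r[0],4),np.round(r[1],4),round(r[2],1),'uv',uv[m].min(0),uv[m].max(0))
    x,y,z=P.T
    gray=hsv[:,1]<70
    rep('arm z.19-.206',(z>.188)&(z<.206))
    rep('posttop',(z>.208)&(z<.23))
    rep('grip top',(z>.125)&(z<.14)&gray)
    rep('block',(z>.106)&(z<.14)&gray)
    rep('thermo',(z>.01)&(z<.14)&gray&((uv[:,1]<275) if n=='scene' else (uv[:,0]<312)))
```

```text
scene arm z.19-.206 580 [0.6074 0.2142 0.199 ] rect [0.6056 0.2112] [0.1005 0.02  ] 88.7 uv [210 272] [275 298]
scene posttop 195 [0.6058 0.1866 0.2138] rect [0.6069 0.2116] [0.1007 0.0217] 85.6 uv [209 268] [275 292]
scene grip top 215 [0.4868 0.321  0.131 ] rect [0.5238 0.2593] [0.0479 0.2492] 34.3 uv [218 205] [314 315]
scene block 398 [0.4932 0.3146 0.124 ] rect [0.5238 0.2592] [0.0486 0.2491] 34.2 uv [218 205] [314 320]
scene thermo 1847 [0.437  0.2736 0.0484] rect [0.4278 0.2715] [0.2282 0.0879] 75.7 uv [201 205] [317 270]
side arm z.19-.206 442 [0.6065 0.2088 0.1991] rect [0.6069 0.2092] [0.1011 0.0217] 85.2 uv [343 255] [369 304]
side posttop 183 [0.6046 0.1849 0.2135] rect [0.6065 0.21  ] [0.1019 0.02  ] 85.7 uv [344 251] [370 294]
side grip top 219 [0.4968 0.3026 0.1307] rect [0.5347 0.2685] [0.0461 0.2525] 42.3 uv [280 239] [352 332]
side block 490 [0.4974 0.3009 0.1224] rect [0.5228 0.2573] [0.0472 0.2508] 34.1 uv [280 239] [352 341]
side thermo 1353 [0.4547 0.3605 0.0693] rect [0.4215 0.4146] [0.0613 0.1657] 30.8 uv [277 229] [309 294]
```

View pics/crop1.png

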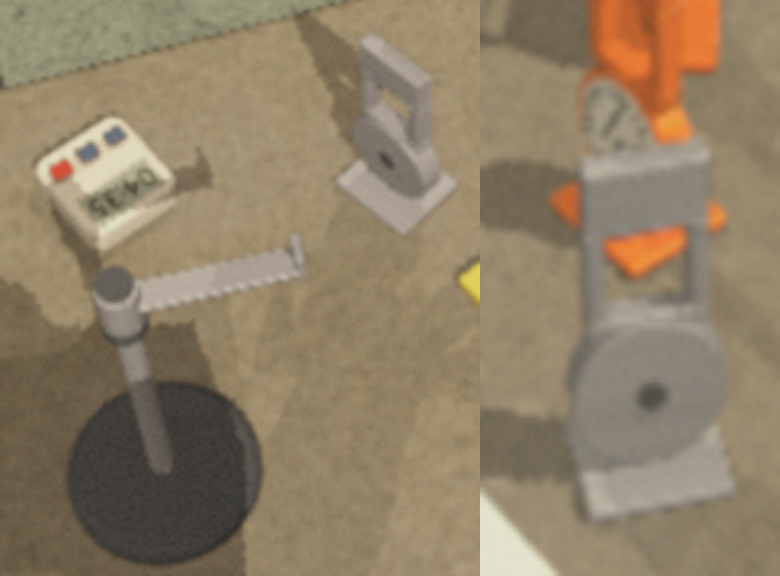

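The crop confirms it: steel thermometer with its plain back (grey case, screw) toward both cameras. Orange ones stay alone. The strap runs from the post at crop (115,285) to the lip at (297,250). Next I'll measure exact poses.

Run:
```python
from h import *
for n in ['scene','side']:
    P=np.load(n+'P.npy'); d=np.load(n+'0.npy'); 
    hsv=cv2.cvtColor(cv2.imread(f'pics/{n}0.png'),cv2.COLOR_BGR2HSV).reshape(-1,3)
    x,y,z=P.T; g=hsv[:,1]<70
    a=P[(z>.196)&(z<.203)&(abs(x-.605)<.03)&(y>.18)&(y<.25)]
    # strap centreline: bins along y
    r=cv2.minAreaRect(a[:,:2].astype(np.float32)); l=cv2.fitLine(a[:,:2].astype(np.float32),cv2.DIST_HUBER,0,.01,.01).ravel()
    print(n,'strap',len(a),np.round(r[0],4),np.round(r[1],4),'dir deg',np.degrees(np.arctan2(l[1],l[0])).round(1),l[2:].round(4), 'ymax',P[(z>.19)&(z<.215)&(abs(x-.605)<.03)][:,1].max())
    pt=P[(z>.213)&(z<.223)&(abs(x-.605)<.02)&(y<.19)&(y>.13)]; print(' posttop',pt.mean(0).round(4),cv2.minEnclosingCircle(pt[:,:2].astype(np.float32)))
    f=P[(z>.012)&(z<.022)&(abs(x-.605)<.08)&(abs(y-.165)<.08)&(hsv[:,2]<70)]; c=cv2.minEnclosingCircle(f[:,:2].astype(np.float32)); print(' foot',len(f),c)
    near=(abs(x-.43)<.15)&(abs(y-.37)<.12)
    for t,m in [('top',(z>.129)&(z<.136)),('block',(z>.106)&(z<.14)),('foot',(z>.004)&(z<.009))]:
        m=m&g&near&(np.hypot(x-.46,y-.33)<.09)
        q=P[m]; 
        if len(q)<5: print(t,len(q)); continue
        r=cv2.minAreaRect(q[:,:2].astype(np.float32)); l=cv2.fitLine(q[:,:2].astype(np.float32),cv2.DIST_HUBER,0,.01,.01).ravel()
        print(' th',t,len(q),q.mean(0).round(4),np.round(r[0],4),np.round(r[1],4),round(r[2],1),'dir',np.degrees(np.arctan2(l[1],l[0])).round(1))
    o=P[(hsv[:,0]<15)&(hsv[:,1]>150)&(z>.1)&(z<.14)&(x>.2)&(x<.6)]; 
    print(' orange',o.min(0).round(3),o.max(0).round(3))
    t=P[(z>.14)&(x>.3)&(x<.85)&(y>-.3)&(y<.3)&~((abs(x-.605)<.05)&(y>.13))]
    i=np.argsort(np.hypot(t[:,0]-.56,t[:,1]-.165))[:1]; print(' nearest tall',t[i].round(3), 'n',len(t))
    t2=t[(t[:,1]>.02)]; print(t2.min(0).round(3),t2.max(0).round(3),len(t2))
```

```text
scene strap 434 [0.6053 0.2154] [0.0698 0.018 ] dir deg 86.9 [0.6064 0.2156] ymax 0.2625179982961427
 posttop [0.6036 0.1721 0.2162] ((0.6030006408691406, 0.1723233461380005), 0.010330000892281532)
 foot 1876 ((0.605006754398346, 0.1709747165441513), 0.053491875529289246)
 th top 142 [0.4581 0.3552 0.1314] [0.4578 0.3554] [0.0466 0.013 ] 29.3 dir 28.5
 th block 311 [0.4611 0.3546 0.1242] [0.4587 0.3556] [0.0487 0.0134] 29.3 dir 30.1
 th foot 266 [0.4677 0.3498 0.0061] [0.4588 0.3557] [0.0581 0.0522] 27.4 dir 56.4
 orange [0.389 0.466 0.103] [0.434 0.624 0.134]
 nearest tall [[0.621 0.03  0.141]] n 37421
[0.36 0.02 0.14] [0.85  0.232 0.385] 9020
side strap 248 [0.6059 0.2182] [0.0643 0.0166] dir deg 89.2 [0.607  0.2217] ymax 1.817569350829897
 posttop [0.6036 0.1692 0.2163] ((0.6039584875106812, 0.17046695947647095), 0.010598206892609596)
 foot 4 ((0.6348339319229126, 0.20587275922298431), 0.004529348108917475)
 th top 113 [0.4581 0.3527 0.1313] [0.4585 0.3528] [0.047  0.0168] 28.1 dir 28.9
 th block 359 [0.4587 0.3503 0.1222] [0.4583 0.3528] [0.0473 0.0168] 28.1 dir 30.4
 th foot 248 [0.4611 0.3425 0.006 ] [0.4395 0.3404] [0.1087 0.0464] 9.5 dir 18.1
 orange [0.382 0.463 0.1  ] [0.438 0.623 0.136]
 nearest tall [[ 0.53  -0.019  0.346]] n 71566
[0.741 0.02  0.142] [0.85  0.231 0.385] 9785
```

>>> play_rows --pt "0.8 0 0 -1 0" --pt "0.8 0 0 -1 0" --pt "0.8 0 0 -1 0" --pt "0.8 0 0 -1 0" --pt "0.8 0.3 0 -0.467 0" --pt "0.7 0.7 0 0 0" --pt "0.7 0.7 0 0 0" --pt "0.7 0.7 0 0 0" --newtons 30

```text
time_s: 0.9
tool_pos: [0.4485, 0.4323, 0.2556]
ee_rot: [3.141, 0.001, 0.0]
ft_force: [-0.0, 0.3, 0.2]
width: -0.0001
grip_force: 0.0
```

>>> play_rows --pt "0.9 0.8 0 0 0" --pt "0.9 0.8 0 0 0" --pt "0.9 0.8 0 0 0" --pt "0.9 0.8 0 0 0" --pt "0.9 0.8 0 0 0" --pt "0.9 0.8 0 0 0" --pt "0.9 0.8 0 0 0" --pt "0.4 0.8 0 0 0"

```text
time_s: 1.7
tool_pos: [0.6502, 0.2398, 0.2544]
ee_rot: [3.14, 0.002, -0.001]
ft_force: [0.8, 0.1, 0.1]
width: -0.0001
grip_force: 0.0
```

>>> play_rows --pt "0 0 0.5 0 0" --pt "0 0 0.5 0 0" --pt "0 0 0.5 0 0" --pt "-0.35 0 0 0 0" --pt "-0.35 0 0 0 0" --pt "-0.3 -0.05 0 0 0" --pt "-0.3 -0.05 0 0 0" --pt "-0.3 -0.05 0 0 0"

```text
time_s: 2.5
tool_pos: [0.6002, 0.246, 0.2112]
ee_rot: [3.141, -0.0, 0.0]
ft_force: [1.2, -0.7, 0.1]
width: 0.0
grip_force: 0.8
```

>>> play_rows --pt "-0.35 0.05 0 0 0" --pt "-0.3 0.05 0 0 0" --pt "-0.3 0.1 0 0 0" --pt "-0.25 0.15 0 0 0" --pt "-0.25 0.2 0 0 0" --pt "-0.25 0.25 0 0 0" --pt "-0.2 0.25 0 0 0" --pt "-0.1 0.15 0 0 0"

```text
time_s: 3.3
tool_pos: [0.5423, 0.2121, 0.2118]
ee_rot: [-3.134, -0.006, 0.001]
ft_force: [17.3, 18.8, -5.8]
width: -0.0002
grip_force: 11.4
```

>>> play_rows --pt "0 -0.2 0 0 0" --pt "0 -0.2 0 0 0" --pt "0 0 0 0 0" --pt "0 0 0 0 0" --pt "0 0 0 0 0" --pt "0 0 0 0 0" --pt "0 0 0 0 0" --pt "0 0 0 0 0"

```text
time_s: 4.1
tool_pos: [0.5408, 0.2216, 0.2113]
ee_rot: [3.141, 0.0, -0.0]
ft_force: [-1.1, 0.4, 0.4]
width: 0.0003
grip_force: 0.0
```

Run:
```python
from h import *
im,d,s=grab('scene'); cv2.imwrite('pics/s1.png',cv2.resize(im[190:360,150:350,::-1],None,fx=3,fy=3,interpolation=2))
v,u=np.mgrid[0:480,0:640]; uv=np.c_[u.ravel(),v.ravel()]; P=pts('scene',uv,d)
x,y,z=P.T
a=P[(z>.196)&(z<.203)&(np.hypot(x-.604,y-.171)<.08)&(np.hypot(x-.604,y-.171)>.015)&(y<.28)]
l=cv2.fitLine(a[:,:2].astype(np.float32),cv2.DIST_HUBER,0,.01,.01).ravel(); m=a.mean(0)-[.604,.171,0]
print(len(a),l,np.degrees(np.arctan2(m[1],m[0])))
```

```text
362 [ 0.96758187 -0.2525576   0.5618761   0.18518755] 158.97808209970464
```

View pics/s1.png

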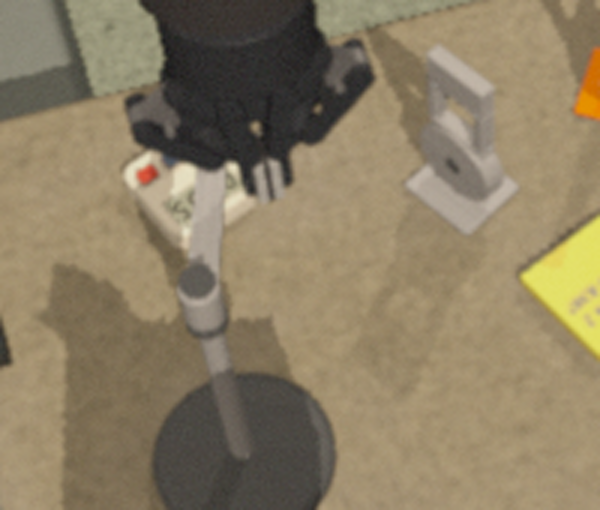

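The pushing finger met 25 N with the arm at about 163°, so this is probably the stop (the stand would be yawed about −17°). I'll press gently again to check.

>>> play_rows --pt "0 0.1 0 0 0" --pt "0 0.1 0 0 0" --pt "0 0.1 0 0 0" --pt "0 0.05 0 0 0" --pt "0 0.05 0 0 0" --pt "0 0 0 0 0" --pt "0 0 0 0 0" --pt "0 0 0 0 0"

```text
time_s: 4.95
tool_pos: [0.5407, 0.2133, 0.2113]
ee_rot: [-3.135, -0.001, 0.002]
ft_force: [-2.0, 12.9, 0.0]
width: -0.0002
grip_force: 6.0
```

It holds 13 N without moving, against arm friction of about 1.5 N, so it's at the stop. Retreating up and heading toward the thermometer, opening.

>>> play_rows --pt "0 -0.5 0 0 0" --pt "0 -0.5 -0.3 0 0" --pt "0 -0.3 -0.8 0 0" --pt "-0.3 -0.5 -0.7 0.5 85" --pt "-0.5 -0.7 0 1 85" --pt "-0.5 -0.7 0 1 85" --pt "-0.5 -0.7 0 1 85" --pt "-0.3 -0.2 0 1 85"

```text
time_s: 5.75
tool_pos: [0.4903, 0.3432, 0.2648]
ee_rot: [3.14, -0.0, -0.474]
ft_force: [0.9, 0.0, -0.5]
width: 0.072
grip_force: 0.0
```

Run:
```python
from h import *
for n in ['scene','side','wrist']:
    im,d,s=grab(n)
    cv2.imwrite(f'pics/{n}2.png',im[...,::-1])
    v,u=np.mgrid[0:480,0:640]; uv=np.c_[u.ravel(),v.ravel()]; P=pts(n,uv,d,s)
    x,y,z=P.T; g=cv2.cvtColor(im,cv2.COLOR_RGB2HSV).reshape(-1,3)[:,1]<70
    r=np.hypot(x-.604,y-.171)
    a=P[(z>.196)&(z<.203)&(r<.08)&(r>.02)&(y<.26)&(x<.6)&(y>.15)]
    if len(a)>20:
        l=cv2.fitLine(a[:,:2].astype(np.float32),cv2.DIST_HUBER,0,.01,.01).ravel(); m=a.mean(0)-[.604,.171,0]
        rc=cv2.minAreaRect(a[:,:2].astype(np.float32))
        print(n,len(a),'dir',180+np.degrees(np.arctan(l[1]/l[0])),'pt',l[2:],'ax',np.degrees(np.arctan2(m[1],m[0])),'rect',rc)
    lp=P[(z>.203)&(z<.215)&(r<.1)&(r>.07)&(x<.6)&(y<.26)]
    if len(lp)>3: print(' lip',len(lp),lp.mean(0).round(4),lp.max(0)[2].round(3))
    m=(z>.127)&(z<.137)&g&(np.hypot(x-.458,y-.354)<.05)
    if m.sum()>20:
        rc=cv2.minAreaRect(P[m][:,:2].astype(np.float32)); print(' grip',m.sum(),rc,P[m].mean(0).round(4))
print(s['tool_pos'],np.degrees(s['ee_rot']))
```

```text
scene 333 dir 163.41266 pt [0.5572945  0.18620206] ax 161.9705784879307 rect ((0.5569601655006409, 0.18595746159553528), (0.016524560749530792, 0.060506850481033325), 73.4670639038086)
 lip 54 [0.5204 0.197  0.2093] 0.214
 grip 162 ((0.45823997259140015, 0.35606276988983154), (0.0479113906621933, 0.013140978291630745), 27.39696502685547) [0.459  0.3554 0.131 ]
side 327 dir 160.51862 pt [0.5588839  0.18202229] ax 165.42341098757274 rect ((0.5570193529129028, 0.18461067974567413), (0.019518528133630753, 0.062003184109926224), 72.52037048339844)
 lip 50 [0.5202 0.1945 0.2088] 0.213
 grip 144 ((0.45767346024513245, 0.3533427119255066), (0.047275785356760025, 0.0160972997546196), 28.12419319152832) [0.4583 0.3519 0.1308]
wrist 2781 dir 164.88779 pt [0.5457098  0.19137704] ax 160.7314379777702 rect ((0.545902669429779, 0.19009895622730255), (0.01757834479212761, 0.03755092993378639), 72.8568115234375)
 lip 470 [0.5197 0.2004 0.211 ] 0.214
 grip 879 ((0.4577356278896332, 0.35581040382385254), (0.04792226478457451, 0.012146815657615662), 28.703237533569336) [0.4588 0.3555 0.1319]
[0.49044516 0.34262098 0.26492389] [ 1.79926423e+02 -1.37208775e-02 -2.69789943e+01]
```

>>> play_rows --pt "0 0 0 1 85" --pt "0 0 0 1 85" --pt "0 0 0 1 85" --pt "0 0 0 1 85" --pt "0 0 0 1 85" --pt "0 0 0 0.75 85" --pt "-0.44 0.38 0 0 85" --pt "-0.44 0.38 0 0 85"

```text
time_s: 6.7
tool_pos: [0.4589, 0.3529, 0.2651]
ee_rot: [3.141, -0.001, -1.073]
ft_force: [-1.2, 0.1, 1.0]
width: 0.0852
grip_force: 0.0
```

>>> play_rows --pt "0 0 0.6 0 85" --pt "0 0 0.6 0 85" --pt "0 0 0 0 85" --pt "0 0 0 0 85" --pt "0 0 0 0 85" --pt "0 0 0 0 85" --pt "0 0 0 0 85" --pt "0 0 0 0 85"

```text
time_s: 7.5
tool_pos: [0.4586, 0.3539, 0.2296]
ee_rot: [-3.141, 0.0, -1.073]
ft_force: [0.6, -0.5, 0.3]
width: 0.0849
grip_force: 0.0
```

Run:
```python
from h import *
im,d,s=grab('wrist'); n='wrist'; cv2.imwrite('pics/w3.png',im[...,::-1])
v,u=np.mgrid[0:480,0:640]; uv=np.c_[u.ravel(),v.ravel()]; P=pts(n,uv,d,s); x,y,z=P.T
g=cv2.cvtColor(im,cv2.COLOR_RGB2HSV).reshape(-1,3)[:,1]<70
m=(z>.127)&(z<.137)&g&(np.hypot(x-.458,y-.354)<.035)
rc=cv2.minAreaRect(P[m][:,:2].astype(np.float32)); print(m.sum(),rc)
print(s['tool_pos'],np.degrees(s['ee_rot']),s['width'])
```

```text
1273 ((0.4574180543422699, 0.35587915778160095), (0.047587595880031586, 0.012351952493190765), 28.27948760986328)
[0.45859277 0.35392305 0.22964704] [-1.79976055e+02  7.25393775e-03 -6.14965095e+01] 0.08491684614518984
```

>>> play_rows --pt "-0.07 0 0.5 0 85" --pt "0 0 0.6 0 85" --pt "0 0 0.6 0 85" --pt "0 0 0.6 0 85" --pt "0 0 0.6 0 85" --pt "0 0 0.6 0 85" --pt "0 0 0 0 85" --pt "0 0 0 0 85" --newtons 30

```text
time_s: 8.35
tool_pos: [0.4574, 0.3555, 0.1239]
ee_rot: [3.141, -0.001, -1.073]
ft_force: [0.5, 0.1, 0.6]
width: 0.085
grip_force: 0.0
```

>>> play_rows --pt "0 0 0 0 60" --pt "0 0 0 0 54" --pt "0 0 0 0 52" --pt "0 0 0 0 50" --pt "0 0 0 0 45" --pt "0 0 0 0 40" --pt "0 0 0 0 40" --pt "0 0 0 0 40" --newtons 40

```text
time_s: 9.15
tool_pos: [0.4577, 0.3559, 0.1249]
ee_rot: [-3.141, 0.0, -1.073]
ft_force: [-0.2, 0.0, 4.1]
width: 0.0476
grip_force: 42.5
```

>>> play_rows --pt "0 0 -0.3 0 40" --pt "0 0 -0.5 0 40" --pt "0 0 -0.5 -1 40" --pt "0 0 -0.5 -1 40" --pt "0 0 -0.5 -1 40" --pt "0 0 -0.5 -1 40" --pt "0 0 -0.5 -1 40" --pt "0 0 -0.57 -1 40"

```text
time_s: 9.95
tool_pos: [0.4573, 0.3555, 0.2415]
ee_rot: [3.141, 0.0, -0.441]
ft_force: [-0.4, 0.3, -2.0]
width: 0.0473
grip_force: 42.0
```

>>> play_rows --pt "0 0 0 -1 40" --pt "0 0 0 -0.42 40" --pt "0 0.5 0 0 40" --pt "0 0.6 0 0 40" --pt "0 0.6 0 0 40" --pt "0 0.6 0 0 40" --pt "0 0.5 0 0 40" --pt "0 0.3 0 0 40"

```text
time_s: 10.75
tool_pos: [0.4301, 0.2659, 0.2414]
ee_rot: [-3.141, -0.0, -0.297]
ft_force: [0.5, -0.1, -2.0]
width: 0.0473
grip_force: 42.1
```

>>> play_rows --pt "0.2 0.34 0 0 40" --pt "0.4 0.4 0 0 40" --pt "0.5 0.4 0 0 40" --pt "0.5 0.2 0 0 40" --pt "0.4 0 0 0 40" --pt "0.3 0 0 0 40" --pt "0.16 0 0 0 40" --pt "0 0 0 0 40"

```text
time_s: 11.55
tool_pos: [0.4895, 0.2068, 0.2399]
ee_rot: [3.141, 0.001, -0.297]
ft_force: [0.6, 0.5, -2.2]
width: 0.0473
grip_force: 42.1
```

Run:
```python
from h import *
ims=[]
for n,b in [('scene',(130,300,140,340)),('side',(190,360,260,460))]:
    im,d,s=grab(n); y0,y1,x0,x1=b
    ims.append(cv2.resize(im[y0:y1,x0:x1,::-1],None,fx=2,fy=2,interpolation=2))
    v,u=np.mgrid[0:480,0:640]; uv=np.c_[u.ravel(),v.ravel()]; P=pts(n,uv,d,s); x,y,z=P.T
    r=np.hypot(x-.604,y-.171); 
    q=P[(r>.1)&(r<.15)&(z>.10)&(z<.30)&(x<.56)&(y>.12)&(y<.28)]
    e=s['ee_rot'][2]; ex=np.array([np.cos(e),np.sin(e)]);ey=np.array([-np.sin(e),np.cos(e)])
    t=s['tool_pos'][:2]
    for lo,hi in [(.11,.116),(.116,.128),(.13,.18),(.19,.215),(.222,.245)]:
        k=q[(q[:,2]>lo)&(q[:,2]<hi)]
        if len(k)>5: print(n,lo,hi,len(k),'xrel',np.percentile((k[:,:2]-t)@ex,[3,50,97]).round(4),'yrel',np.percentile((k[:,:2]-t)@ey,[3,97]).round(4))
    L=P[(z>.196)&(z<.214)&(r<.095)&(r>.02)&(x<.6)&(y<.26)&(y>.15)][:,:2]-t
    print(n,'strap rel y',np.percentile(L@ey,[3,50,97]).round(4),'x',np.percentile(L@ex,[3,97]).round(4))
print(s['tool_pos'],np.degrees(s['ee_rot']))
cv2.imwrite('pics/c4.png',np.hstack(ims))
```

```text
scene 0.116 0.128 243 xrel [-0.009   0.0103  0.0213] yrel [-0.0281  0.0285]
scene 0.13 0.18 438 xrel [-0.0035  0.0073  0.0092] yrel [-0.0281  0.0292]
scene 0.19 0.215 102 xrel [-0.0016  0.0052  0.0071] yrel [-0.0236  0.024 ]
scene 0.222 0.245 427 xrel [-0.0011  0.0059  0.0116] yrel [-0.0346  0.036 ]
scene strap rel y [-0.0077  0.      0.0076] x [0.0309 0.0976]
side 0.116 0.128 385 xrel [-0.0211  0.0097  0.0215] yrel [-0.0301  0.0244]
side 0.13 0.18 605 xrel [-0.0051  0.008   0.0096] yrel [-0.032   0.0223]
side 0.19 0.215 174 xrel [-0.0041  0.0035  0.0075] yrel [-0.0262  0.0192]
side 0.222 0.245 407 xrel [-0.0041  0.0066  0.0121] yrel [-0.0386  0.0284]
side strap rel y [-0.0103 -0.0032  0.0064] x [0.0317 0.099 ]
[0.48921784 0.2069656  0.24008469] [ 1.79961960e+02  2.68614523e-02 -1.69859384e+01]
```

View pics/c4.png

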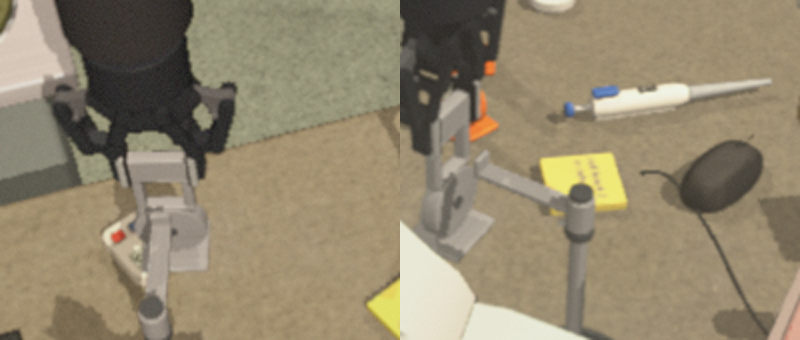

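Both cameras show the thermometer and strap laterally centred, with the lip (scene crop about (165,215)) aimed at the window. Sliding it on.

>>> play_rows --pt "0.2 0 0 0 40" --pt "0.3 0 0 0 40" --pt "0.35 0 0 0 40" --pt "0.35 0 0 0 40" --pt "0.35 0 0 0 40" --pt "0.35 0 0 0 40" --pt "0.3 0 0 0 40" --pt "0.18 0 0 0 40"

```text
time_s: 12.45
tool_pos: [0.5583, 0.1855, 0.24]
ee_rot: [3.141, 0.0, -0.297]
ft_force: [-1.1, 0.2, -2.8]
width: 0.0473
grip_force: 42.1
```

Lower gently by about 18 mm, watching the force.

>>> play_rows --pt "0 0 0.15 0 40" --pt "0 0 0.15 0 40" --pt "0 0 0.12 0 40" --pt "0 0 0.1 0 40" --pt "0 0 0.05 0 40" --pt "0 0 0.03 0 40" --pt "0 0 0 0 40" --pt "0 0 0 0 40"

```text
time_s: 13.25
tool_pos: [0.5575, 0.186, 0.2226]
ee_rot: [-3.141, -0.0, -0.296]
ft_force: [-0.2, 0.8, -2.1]
width: 0.047
grip_force: 42.1
```

>>> play_rows --pt "0 0 0.03 0 40" --pt "0 0 0 0 40" --pt "0 0 0.02 0 40" --pt "0 0 0 0 40" --pt "0 0 0.02 0 40" --pt "0 0 0 0 40" --pt "0 0 0 0 40" --pt "0 0 0 0 40"

```text
time_s: 14.05
tool_pos: [0.5575, 0.1859, 0.2208]
ee_rot: [-3.141, -0.001, -0.296]
ft_force: [-2.3, 0.2, 2.2]
width: 0.0474
grip_force: 42.3
```

It rests on the strap (force flipped to +2 N). Releasing slowly.

>>> play_rows --pt "0 0 0 0 47" --pt "0 0 0 0 48" --pt "0 0 0 0 49" --pt "0 0 0 0 51" --pt "0 0 0 0 54" --pt "0 0 0 0 58" --pt "0 0 0 0 62" --pt "0 0 0 0 66" --newtons 20

```text
time_s: 14.85
tool_pos: [0.5575, 0.1859, 0.2203]
ee_rot: [3.141, -0.0, -0.296]
ft_force: [0.9, 0.1, -0.5]
width: 0.066
grip_force: 0.0
```

>>> play_rows --pt "0 0 0 0 70" --pt "0 0 0 0 70" --pt "0 0 -0.2 0 70" --pt "0 0 -0.3 0 70" --pt "0 0 -0.5 0 70" --pt "0 0 -0.6 0 70" --pt "0 0 -0.7 0 70" --pt "0 0 -0.7 0 70"

```text
time_s: 15.65
tool_pos: [0.5575, 0.1858, 0.3127]
ee_rot: [-3.141, -0.001, -0.296]
ft_force: [-0.2, 0.4, 0.5]
width: 0.0702
grip_force: 0.0
```

>>> play_rows --pt "-0.7 0 -0.3 0 70" --pt "-0.8 0 0 0 70" --pt "-0.8 0 0 0 70" --pt "-0.8 0 0 0 70" --pt "-0.5 0 0 0 70" --pt "0 0 0 0 70" --pt "0 0 0 0 70" --pt "0 0 0 0 70"

```text
time_s: 16.45
tool_pos: [0.4546, 0.2173, 0.3193]
ee_rot: [3.141, 0.0, -0.297]
ft_force: [-0.2, 0.7, -0.2]
width: 0.0698
grip_force: 0.0
```

Run:
```python
from h import *
ims=[]
for n,b in [('scene',(200,370,150,350)),('side',(190,360,260,460))]:
    im,d,s=grab(n); y0,y1,x0,x1=b
    ims.append(cv2.resize(im[y0:y1,x0:x1,::-1],None,fx=2,fy=2,interpolation=2))
    v,u=np.mgrid[0:480,0:640]; uv=np.c_[u.ravel(),v.ravel()]; P=pts(n,uv,d,s); x,y,z=P.T
    e=np.radians(-17); ex=np.array([np.cos(e),np.sin(e)]);ey=np.array([-np.sin(e),np.cos(e)])
    t=np.array([.604,.171]); X=(P[:,:2]-t)@ex; Y=(P[:,:2]-t)@ey
    for lo,hi in [(.095,.106),(.11,.16),(.202,.222),(.226,.24)]:
        k=(abs(X+.05)<.035)&(abs(Y)<.045)&(z>lo)&(z<hi)
        if k.sum()>5: print(n,lo,hi,k.sum(),'X',np.percentile(X[k],[3,50,97]).round(4),'Y',np.percentile(Y[k],[3,50,97]).round(4),'zmax',z[k].max().round(4))
print(s['tool_pos'],s['time_s'])
cv2.imwrite('pics/c5.png',np.hstack(ims))
```

```text
scene 0.095 0.106 320 X [-0.0568 -0.0329 -0.0227] Y [-0.027   0.0128  0.0291] zmax 0.1058
scene 0.11 0.16 360 X [-0.0527 -0.0415 -0.0397] Y [-0.0277  0.0144  0.03  ] zmax 0.1596
scene 0.202 0.222 234 X [-0.0485 -0.0432 -0.0413] Y [-0.0213  0.0021  0.0245] zmax 0.222
scene 0.226 0.24 184 X [-0.0536 -0.048  -0.0427] Y [-0.0221 -0.0015  0.023 ] zmax 0.2306
side 0.095 0.106 562 X [-0.0712 -0.0369 -0.0221] Y [-0.0302 -0.0147  0.0249] zmax 0.106
side 0.11 0.16 574 X [-0.0536 -0.0407 -0.0392] Y [-0.0314 -0.0141  0.024 ] zmax 0.16
side 0.202 0.222 225 X [-0.0535 -0.0429 -0.0416] Y [-0.0257 -0.0112  0.0194] zmax 0.222
side 0.226 0.24 156 X [-0.0533 -0.0476 -0.0421] Y [-0.0234 -0.0014  0.0201] zmax 0.2307
[0.4546881  0.21725277 0.31907288] 16.5
```

View pics/c5.png

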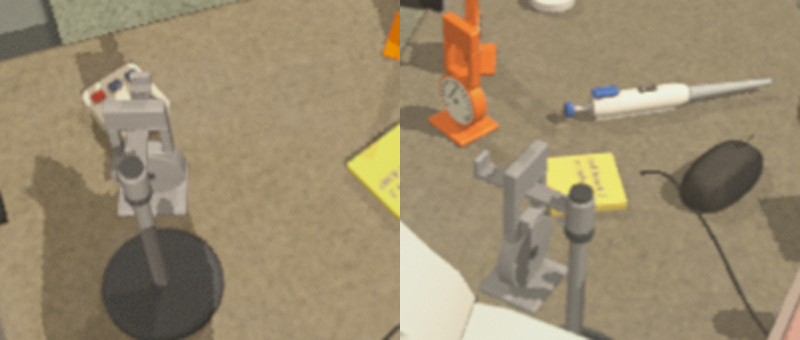

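It hangs on the hook, vertical, with the plain back toward the post and the dial outward. I'll wait a moment, check the arm angle and stillness, then hand in.

>>> play_rows --pt "0 0 0 0 70" --pt "0 0 0 0 70" --pt "0 0 0 0 70" --pt "0 0 0 0 70" --pt "0 0 0 0 70" --pt "0 0 0 0 70" --pt "0 0 0 0 70" --pt "0 0 0 0 70"

```text
time_s: 17.35
tool_pos: [0.4541, 0.2175, 0.3193]
ee_rot: [3.142, -0.0, -0.296]
ft_force: [-0.1, -0.3, 0.7]
width: 0.0699
grip_force: 0.0
```

Run:
```python
from h import *
im,d,s=grab('scene'); n='scene'
v,u=np.mgrid[0:480,0:640]; uv=np.c_[u.ravel(),v.ravel()]; P=pts(n,uv,d,s); x,y,z=P.T
r=np.hypot(x-.604,y-.171)
lp=P[(z>.203)&(z<.215)&(r<.1)&(r>.07)&(x<.6)&(y<.26)]; print('lip',lp.mean(0).round(4))
b=P[(z>.226)&(z<.24)&(r<.08)&(y>.13)&(y<.24)]; print('block',cv2.minAreaRect(b[:,:2].astype(np.float32)))
f=P[(z>.095)&(z<.106)&(r<.09)&(x<.6)&(y>.13)&(y<.24)]; print('foot',f.mean(0).round(4))
im2,_,_=grab('scene'); print(np.abs(im[200:370,150:350].astype(int)-im2[200:370,150:350]).mean())
ok=abs(lp.mean(0)[:2]-[.5204,.197]).max()<.003
if ok: print(robot.close_job())
```

```text
lip [0.5203 0.1975 0.2086]
block ((0.558591902256012, 0.18537038564682007), (0.04730338603258133, 0.01288376934826374), 72.17828369140625)
foot [0.5736 0.1887 0.1012]
1.6402450980392156
the job is handed in; nothing more can be done
None
```

The hook arm is swung out to its stop and the steel thermometer hangs free on it with its dial facing outward; the timer, note pad and orange look-alikes were not touched, and the job is handed in at about 17.5 s of the 61 s allowed.

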